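# Fit a burr in the spindle collet

## Robot

A 6-joint arm with a two-finger parallel gripper is mounted at the origin on the work surface. World frame = base frame: x ahead of the robot, y to its left, z up, the work surface at z = 0. Lengths are in m, angles in rad, forces in N, time in s.
With the tool pointing down it reaches from about 0.325 to 0.9 m from the base axis. Payload 6.1 kg.
Tool frame: the origin (TCP) lies at the very end of the fingers, on their centre line; the grasp point (between the pads) lies 19 mm behind it; z points along the fingers, y is the line along which they close (so a half turn about z gives the same grasp; the last joint's range is limited). The gripper opens to 87 mm and grips with 3 to 60 N. Pads are 19 mm wide; open, the fingers measure 117 mm over their backs; the gripper's body (75 mm by 190 mm) begins 51 mm behind the grasp point.
Start: joints at [-1.28, 0.22, 1.526, -0, 1.395, -0.126], TCP at [0.253, -0.571, 0.223] pointing down, gripper open.
Joint ranges: [-2.98, 2.98], [-0.91, 2.08], [0.09, 2.57], [-1.24, 4.39], [0.2, 2.65], [-2.68, 2.68]. Speed limits (rad/s): [2.57, 2.57, 3.01, 3.14, 3.14, 3.14].

## Interface

Orientations are given as a 3x3 rotation matrix whose columns are the frame's x, y, z axes.
In Python, from workcell import arm gives the robot as it stands.
- The arm moves only by the tool servo_tool, never from a script. Its argument "increments" is a list that holds one entry, the list of rows, each a list of 5 numbers: the finger opening in m, from 0 to 0.087, then the shift along the tool's x, y, z in m, then the turn about the tool's z in rad. In form: [[[hand, dx, dy, dz, yaw], ...]]. A call has 1 to 8 rows; each row shifts and turns the commanded pose from where the row before left it, along the tool's axes as they then stand; what a row does not reach is not made up. A row lasts 1/8 s, in which the tool goes at most 62.5 mm and 10.7 degrees, less where a joint would pass 70% of its speed; a pose out of reach is approached as far as the arm can. A call is refused whole if a number of a shift passes 0.0625 or a number of a turn 0.188, either way. A call with a gripper value outside its range is refused whole. The fingers move at their own pace and stop on an object; "squeeze" is the grip in N (left out, the last holds). Time passes only in rows, so rows that do not move let the fingers close. It gives the time, the measured TCP pose, the force, the opening and the grip force at its end, in the units of the state.
- arm.read_state(): the state, without advancing time (a new reading comes with each control period).
- arm.read_camera(name): name is "side" or "top"; returns a dict with "image" (480x640x3 uint8, blue, green, red), "fovy" (degrees; the focal length in pixels is half the picture's height over the tangent of half this angle, whatever the lens; pixels are square), "cx", "cy" (the principal point, pixels), "distortion" ([k1, k2, p1, p2, k3] as OpenCV has them; the pictures are not rectified), "T" (4x4, takes a point from camera to world coordinates). Camera axes: x right, y down, z forward; pixel columns grow to the right and rows downward; lengths in m; the calibration is good to about 2 mm. A picture is of the moment at which its call begins. There is no depth.
- arm.finish_job(): hands the job in; it is judged then, once.
Trained networks look in the newest picture that a camera, given by its name, has taken for a name from the list of things; names that differ only in an ending like _2 or _b are one class to them, and where a whole thing is asked for, a point or a joint stands for the part that bears it (a point fixed in the world has none). Each returns a list of dicts, best first, with "conf" (0 to 1); they miss things now and then, are a little off and sometimes report something else, mostly with a low value. They report only what shows in the picture. A call takes as long as a camera call.
- arm.boxes_of(camera, name): "pixel" ([column, row] in pixels, amid what is visible of it).
- arm.mark_of(camera, name): "pixel" ([column, row] in pixels: a listed point, or the origin of a listed thing).
The state is a dict: "time_s": time; "joint_positions": joint angles; "joint_velocities": joint speeds; "joint_efforts": joint torques, N m; "eef_pos": TCP position; "tool_rot": TCP orientation; "force": force on the tool from outside, world axes, zero at the start; "ft_torque": the same for the moment, N m; "gripper_width": finger opening in m; "gripper_force": force on a finger pad.
Only numpy, scipy, OpenCV 4.12 (cv2) and the standard library are available. Lean on these libraries where they do the work, as an engineer would, in place of code of your own. Each camera call takes 0.05 s, during which the arm holds its last target. There are 200 camera calls.

## Task

Take the straight-sided, flat-topped burr out of the wooden stand and set its shank into the collet of the upright spindle, fully home but without forcing it. Then turn the knurled collet nut clockwise until the collet firmly grips the shank, without over-tightening it, and let go. Leave the other two burrs in the stand.

Things in the scene. Friction and masses are not known exactly. Their poses are not given: they have to be found in the camera images.
- burr_head (a point): Head of the burr to fit: steel, 35 g, 66 mm over all; plain 8 mm round shank 46 mm long with a bevelled foot, then a straight-sided flat-topped head, 14 mm across, 20 mm high. Point: on the axis at mid-head, 56 mm above the foot, 10 mm below the top; grip it here. z axis: from shank to head. It starts upright in any of the stand's three holes.
- cone_burr_head (a point): Same point (56 mm above the foot, on the axis) of another burr with the same shank but a head that tapers upward to a 4 mm tip, 22 mm high. To be left in the stand.
- ball_burr_head (a point): Same point (56 mm above the foot, on the axis) of a third burr with the same shank but a 16 mm ball for a head. To be left in the stand.
- stand: Fixed wooden burr stand, 50 mm (x) by 164 mm (y) by 34 mm high, origin at the centre of its underside. Three holes in a row along its y axis at -52, 0 and +52 mm, 9.2 mm wide and 28 mm deep, hold the burrs shank down, heads 18 mm above the block.
- nose: Steel collet nose on top of the spindle, fixed: a 21 mm ring with a 9.4 mm hole for the shank, rim flared 1.5 mm. Origin: centre of the hole at the mouth, 127 mm above the bench; z axis: the hole's, straight up. The hole is 30 mm deep with a solid bottom: fully home, the shank stands on it and burr_head is 26 mm above this origin. Pressing the burr against the nose with over 30 N is forcing it.
- collet: The three jaws hidden in the nose, evenly around the hole, 11 to 23 mm below the mouth; origin: centre of the mouth, it does not move. The nut drives them in evenly, from clear of the shank. Firm grip: over 15 N on the shank in all; over 120 N is over-tight. If tightened past about 33 N the nut eases back to that when let go.
- nut_center (a point): Centre of the knurled steel collet nut: a ring 34 mm across, 24 mm high (100 to 124 mm above the bench) around the nose; the point is on the axis, 112 mm above the bench, and does not turn. Clockwise from above tightens. It drags at a steady 0.1 N m and stays where left. After 0.5 to 2.6 rad, different every time, the jaws meet the shank and the torque climbs 0.6 N m a radian.
- spindle: The fixed spindle, locked, nose up; origin under the centre of its 110 mm square foot. A firm grip is felt as 0.2 to 0.35 N m against clockwise turning, drag included (held still, the drag of 0.1 may act either way); 0.45 N m and more over-tightens. Under the nut a 24 mm neck leaves room for fingertips down to 83 mm above the bench; below, the body is 40 then 57 mm wide.

How it is judged:
On the way, in this order (a step that is already met when the one before it is completed fails the run):
1. the flat-topped burr stands fully home in the collet (z of burr_head in the frame of nose below 0.0285 m and horizontal distance between burr_head and nose below 0.003 m and angle between the z axis of burr_head and the z axis of nose, either way round below 0.06 rad), for 0.2 s.
2. the collet grips its shank (contact force between collet and burr above 15 N), for 0.2 s.
At the end, for the whole second after the job is handed in: The flat-topped burr stands in the collet, upright within 0.06 rad, on its axis within 3 mm and no more than 2.5 mm short of the bottom, at rest, and the jaws hold the shank with more than 15 N in all (all of step 1 and contact force between collet and burr above 15 N and linear speed of burr below 0.02 m/s); the robot touches nothing.
It fails at once if the burr is pressed against the collet nose with more than 30 N (contact force between nose and burr above 30 N).
It fails at once if the collet is over-tightened (more than 120 N on the shank) (contact force between collet and burr above 120 N).
It fails at once if another burr is moved by more than 15 mm (distance of any of cone_burr_head, ball_burr_head from where it was at the start of the episode above 0.015 m).
It also fails if it takes over 72 s, if anything falls off the work surface, if the arm or the gripper's body presses on something with over 40 N, if the wrist force passes 120 N, or if a joint passes its speed limit or range.

## Working session

There is one attempt and no reset: what is moved stays moved. The work goes in short steps, Python scripts to look and compute and a tool call to move; the robot and the scene stay as the last step left them, time stands still between calls to the robot, and variables do not carry over. Pictures are saved under pics/ and viewed, at most 10 in all, crops included, and the job is handed in when it is done.

Besides the shell and the picture viewer there is one more tool, called after "Call:" by a JSON object that holds its "fn" and its "kwargs". servo_tool: Moves the arm, as the interface text tells. Its arguments: {"type":"object","properties":{"increments":{"type":"array"},"squeeze":{"type":"number"}},"required":["increments"]}

```bash
mkdir -p pics; ls; cat > h.py <<'E'
import numpy as np, cv2
from workcell import arm
def cam(n):
    c=arm.read_camera(n); f=240/np.tan(np.radians(c["fovy"])/2)
    c["K"]=np.array([[f,0,c["cx"]],[0,f,c["cy"]],[0,0,1.]]); c["D"]=np.array(c["distortion"],float); c["T"]=np.array(c["T"]); return c
def ray(c,p):
    u=cv2.undistortPoints(np.array([[p]],float),c["K"],c["D"])[0,0]
    d=c["T"][:3,:3]@[u[0],u[1],1]; return c["T"][:3,3],d/np.linalg.norm(d)
def tri(r):
    A=sum(np.eye(3)-np.outer(d,d) for o,d in r); b=sum((np.eye(3)-np.outer(d,d))@o for o,d in r)
    x=np.linalg.solve(A,b); return x,[np.linalg.norm((np.eye(3)-np.outer(d,d))@(x-o)) for o,d in r]
def proj(c,X):
    Ti=np.linalg.inv(c["T"]); return cv2.projectPoints(np.array([X],float),cv2.Rodrigues(Ti[:3,:3])[0],Ti[:3,3],c["K"],c["D"])[0][0,0]
E
python3 - <<'E'
from h import *
np.set_printoptions(precision=4,suppress=True)
C={n:cam(n) for n in("side","top")}
for n,c in C.items(): cv2.imwrite(f"pics/{n}0.png",c["image"]); print(n,c["T"],c["fovy"])
for t in["burr_head","cone_burr_head","ball_burr_head","nose","nut_center","stand","spindle"]:
    m={n:arm.mark_of(n,t) for n in C}
    for n in C: print(t,n,[(np.round(k["pixel"],1),round(k["conf"],2)) for k in m[n][:3]])
    if all(m.values()): print(tri([ray(C[n],m[n][0]["pixel"]) for n in C]))
s=arm.read_state(); print(s)
E
```

```text
pics
side [[-0.8807 -0.33    0.3399  0.3438]
 [-0.4735  0.593  -0.6513  0.4559]
 [ 0.0134 -0.7345 -0.6785  0.5466]
 [ 0.      0.      0.      1.    ]] 53.088918838720396
top [[-0.0053 -0.9744  0.2249  0.3592]
 [-1.      0.0063  0.0036  0.0054]
 [-0.0049 -0.2249 -0.9744  0.9336]
 [ 0.      0.      0.      1.    ]] 43.26675582193021
burr_head side [(array([204.9, 355.9]), 0.52)]
burr_head top [(array([168.6, 218.4]), 0.42)]
(array([0.6049, 0.2355, 0.0668]), [np.float64(0.0030124246576823757), np.float64(0.0030124246576827035)])
cone_burr_head side [(array([233.4, 325.4]), 0.7)]
cone_burr_head top [(array([205.8, 228.8]), 0.38)]
(array([0.5949, 0.1815, 0.066 ]), [np.float64(0.003440557269540387), np.float64(0.003440557269540324)])
ball_burr_head side [(array([266.2, 304.8]), 0.43)]
ball_burr_head top [(array([238.9, 231.4]), 0.49)]
(array([0.5863, 0.1308, 0.0602]), [np.float64(0.0024551541213027107), np.float64(0.002455154121302655)])
nose side [(array([388.1, 154.1]), 0.51)]
nose top [(array([456.5, 248.6]), 0.59)]
(array([ 0.5448, -0.1762,  0.1304]), [np.float64(0.0006740684685636451)
[... 380 characters left out ...]
75)]
(array([ 0.5446, -0.1823, -0.0016]), [np.float64(6.399062932710314e-05), np.float64(6.399062932732245e-05)])
{'time_s': 0.8, 'joint_positions': array([-1.2801,  0.2204,  1.5265, -0.    ,  1.3947, -0.1261]), 'joint_velocities': array([-0.0015, -0.0022, -0.0005, -0.0011, -0.0002,  0.0007]), 'joint_efforts': array([  0.0012, -49.4513, -38.7685,   0.0701,   0.0467,  -0.    ]), 'eef_pos': array([ 0.253 , -0.5715,  0.2226]), 'tool_rot': array([[ 0.9144,  0.4049, -0.    ],
       [ 0.4049, -0.9144, -0.0001],
       [-0.    ,  0.0001, -1.    ]]), 'force': array([0.7197, 0.1901, 0.2128]), 'ft_torque': array([-0.0235, -0.0622,  0.0136]), 'gripper_force': 0.0, 'gripper_width': 0.08701632286637237}
```

```bash
python3 - <<'E'
import cv2
a=cv2.imread("pics/side0.png")[260:420,150:350]; b=cv2.imread("pics/top0.png")[170:290,130:290]
c=cv2.imread("pics/side0.png")[110:230,320:480]; d=cv2.imread("pics/top0.png")[190:310,380:540]
r=lambda i:cv2.resize(i,(400,300),interpolation=cv2.INTER_CUBIC)
cv2.imwrite("pics/m0.png",cv2.vconcat([cv2.hconcat([r(a[:150]),r(b)]),cv2.hconcat([r(c),r(d)])]))
E
```

```text
(no output)
```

View pics/m0.png

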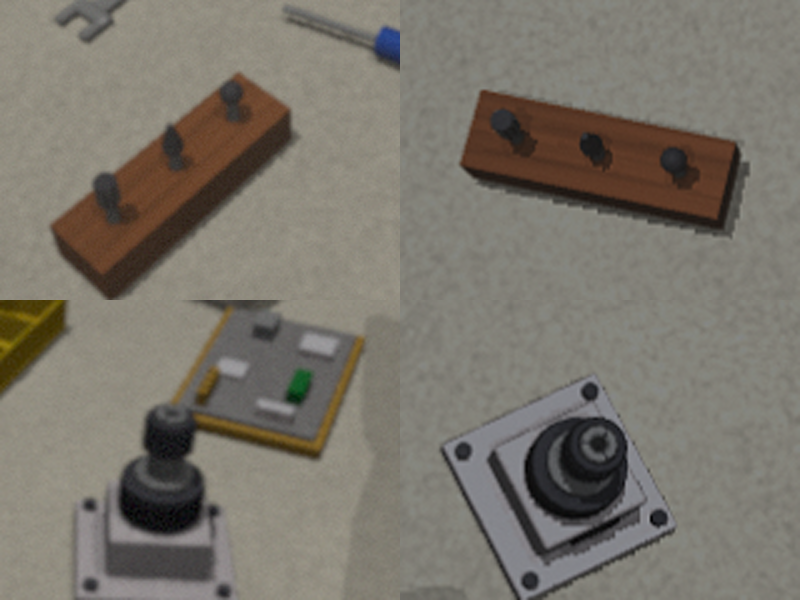

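View pics/side0.png

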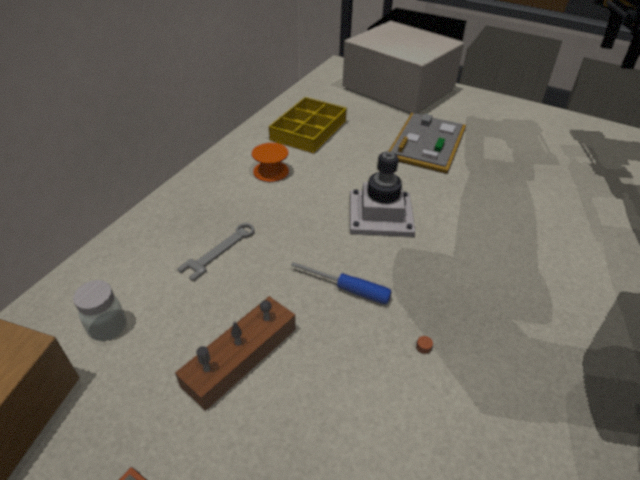

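The flat-topped burr is the leftmost one in both views: side (205, 356), top (170, 218). The cone is in the middle, the ball on the right, and the nose is at top (456, 248). The network marks match what I see.

```bash
cat >> h.py <<'E'
np.set_printoptions(precision=4,suppress=True)
def at_z(c,p,z):
    o,d=ray(c,p); return (o+d*(z-o[2])/d[2])[:2]
def find(names,zs,n=3):
    for t,z in zip(names,zs):
        R=[];P={"side":[],"top":[]}
        for i in range(n):
            for k in P:
                c=cam(k); m=arm.mark_of(k,t)
                if m and m[0]["conf"]>.3: P[k].append(m[0]["pixel"]); R.append((k,c))
        C=dict(R); M={k:np.median(P[k],0) for k in P if P[k]}
        print(t,{k:(M[k],at_z(C[k],M[k],z)) for k in M}, tri([ray(C[k],M[k]) for k in M]) if len(M)>1 else "")
def goto(X,w,z=None):
    """tool-frame shift to bring TCP to X, and yaw to put tool-x at world angle w"""
    s=arm.read_state(); R=s["tool_rot"]; d=R.T@(np.array(X)-s["eef_pos"])
    a=np.arctan2(R[1,0],R[0,0]); y=(a-w+np.pi)%(2*np.pi)-np.pi
    print("t",s["time_s"],"tcp",s["eef_pos"],"xang",a,"j6",s["joint_positions"][5],"shift",d,"yaw",y)
E
python3 - <<'E'
from h import *
find(["burr_head","cone_burr_head","ball_burr_head","nose","nut_center"],[.062,.062,.062,.127,.112])
goto([.605,.2355,.2],np.radians(79.9))
E
```

```text
burr_head {'side': (array([204.5 , 354.25]), array([0.6061, 0.2312])), 'top': (array([170.7, 218.7]), array([0.6088, 0.2348]))} (array([0.606 , 0.2331, 0.0655]), [np.float64(0.0017391316299941318), np.float64(0.001739131629994377)])
cone_burr_head {'side': (array([232.4, 326.9]), array([0.6005, 0.1822])), 'top': (array([204.5, 230.1]), array([0.5906, 0.1829]))} (array([0.5939, 0.1837, 0.0658]), [np.float64(0.004317792753271933), np.float64(0.004317792753271914)])
ball_burr_head {'side': (array([268.2, 303.5]), array([0.5817, 0.1288])), 'top': (array([238.9, 231.7]), array([0.5878, 0.1313]))} (array([0.5842, 0.1301, 0.0637]), [np.float64(0.0031530655281982985), np.float64(0.003153065528198331)])
nose {'side': (array([390.5, 155.5]), array([ 0.5422, -0.1795])), 'top': (array([457.9, 251.5]), array([ 0.5408, -0.1787]))} (array([ 0.5413, -0.1785,  0.1276]), [np.float64(0.0006308670898867899), np.float64(0.0006308670898865088)])
nut_center {'side': (array([386.9, 159. ]), array([ 0.5506, -0.1894])), 'top': (array([456.1, 250.8]), array([ 0.5452, -0.1797]))} (array([ 0.5451, -0.1777,  0.1198]), [np.float64(0.0016937348812710222), np.float64(0.0016937348812711447)])
t 3.8 tcp [ 0.253  -0.5715  0.2225] xang 0.4167788587191633 j6 -0.12610679920820836 shift [ 0.6485 -0.5954  0.0226] yaw -0.9777392136243059
```

Call:
{"fn": "servo_tool", "kwargs": {"increments": [[[0.087,0.0405,-0.0372,0.0,0],[0.087,0.0405,-0.0372,0.0,0],[0.087,0.0405,-0.0372,0.0,0],[0.087,0.0405,-0.0372,0.0,0],[0.087,0.0405,-0.0372,0.0,0],[0.087,0.0405,-0.0372,0.0,0],[0.087,0.0405,-0.0372,0.0,0],[0.087,0.0405,-0.0372,0.0,0]]], "squeeze": 20}}

```text
time_s: 4.8
eef_pos: [0.4294, -0.1666, 0.2229]
tool_rot: [[0.914, 0.405, 0.001], [0.405, -0.914, -0.001], [0.001, 0.001, -1.0]]
force: [0.8, -0.2, -0.9]
gripper_width: 0.0872
gripper_force: 0.0
```

Call:
{"fn": "servo_tool", "kwargs": {"increments": [[[0.06,0.0405,-0.0372,0.0,0],[0.06,0.0405,-0.0372,0.0,0],[0.06,0.0405,-0.0372,0.0,0],[0.06,0.0405,-0.0372,0.0,0],[0.06,0.0405,-0.0372,0.0,0],[0.06,0.0405,-0.0372,0.0,0],[0.06,0.0405,-0.0372,0.0,0],[0.06,0.0405,-0.0372,0.0,0]]]}}

```text
time_s: 5.8
eef_pos: [0.6052, 0.2369, 0.2227]
tool_rot: [[0.914, 0.405, 0.0], [0.405, -0.914, -0.0], [0.0, 0.0, -1.0]]
force: [0.1, 0.2, 0.4]
gripper_width: 0.0598
gripper_force: 0.0
```

Call:
{"fn": "servo_tool", "kwargs": {"increments": [[[0.05,0,0,0.005,-0.163],[0.05,0,0,0.005,-0.163],[0.05,0,0,0.005,-0.163],[0.05,0,0,0.005,-0.163],[0.05,0,0,0,-0.163],[0.05,0,0,0,-0.163],[0.05,0,0,0,0],[0.05,0,0,0,0]]]}}

```text
time_s: 6.8
eef_pos: [0.6046, 0.2351, 0.2025]
tool_rot: [[0.178, 0.984, 0.0], [0.984, -0.178, 0.0], [0.0, 0.0, -1.0]]
force: [-0.1, -0.4, 0.5]
gripper_width: 0.0502
gripper_force: 0.0
```

```bash
python3 - <<'E'
from h import *
C={n:cam(n) for n in("side","top")}
for n,c in C.items(): cv2.imwrite(f"pics/{n}1.png",c["image"])
for k in C: print(k,[(m["pixel"],m["conf"]) for m in arm.mark_of(k,"burr_head")],"tip",proj(C[k],arm.read_state()["eef_pos"]))
a=C["side"]["image"][200:440,80:400]; b=C["top"]["image"][90:330,60:380]
cv2.imwrite("pics/m1.png",cv2.resize(cv2.hconcat([a,b]),(800,300)))
goto([.606,.233,.043],np.radians(79.9))
E
```

```text
side [([205.0, 355.0], 0.68)] tip [182.2253 275.8277]
top [([440.6, 266.8], 0.66), ([168.9, 219.1], 0.62), ([456.8, 250.2], 0.18)] tip [143.2798 191.7406]
t 7.0 tcp [0.6046 0.2351 0.2026] xang 1.393578081089291 j6 0.4265394210896745 shift [-0.0018  0.0017  0.1596] yaw -0.0009399912541780964
```

View pics/m1.png

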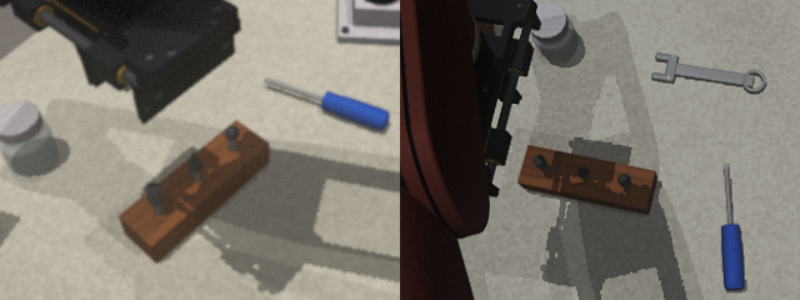

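The gripper hangs above the stand. The flat burr is at side (205, 355) and top (169, 219), which agrees with the target. I'll descend part way and check again.

Call:
{"fn": "servo_tool", "kwargs": {"increments": [[[0.05,-0.001,0.0015,0.03,0],[0.05,0,0,0.03,0],[0.05,0,0,0.03,0],[0.05,0,0,0.028,0],[0.05,0,0,0,0],[0.05,0,0,0,0]]]}}

```text
time_s: 7.75
eef_pos: [0.6066, 0.234, 0.0858]
tool_rot: [[0.175, 0.984, 0.001], [0.984, -0.175, 0.0], [0.001, 0.001, -1.0]]
force: [0.8, 0.3, 0.5]
gripper_width: 0.0502
gripper_force: 0.0
```

```bash
python3 - <<'E'
from h import *
C={n:cam(n) for n in("side","top")}
s=arm.read_state()
for k in C: print(k,[(m["pixel"],m["conf"]) for m in arm.mark_of(k,"burr_head")],"tip",proj(C[k],s["eef_pos"]))
a=C["side"]["image"][270:420,120:320].copy(); b=C["top"]["image"][130:280,90:290].copy()
cv2.imwrite("pics/m2.png",cv2.resize(cv2.hconcat([a,b]),(800,300)))
goto([.606,.234,.043],np.radians(79.9))
E
```

```text
side [([202.5, 354.4], 0.43)] tip [198.9376 343.5618]
top [([170.7, 218.2], 0.51)] tip [166.8933 215.1038]
t 7.95 tcp [0.6069 0.2341 0.0863] xang 1.3947566131552136 j6 0.4230780464651815 shift [-0.0004 -0.001   0.0433] yaw 0.0002385408117442367
```

View pics/m2.png

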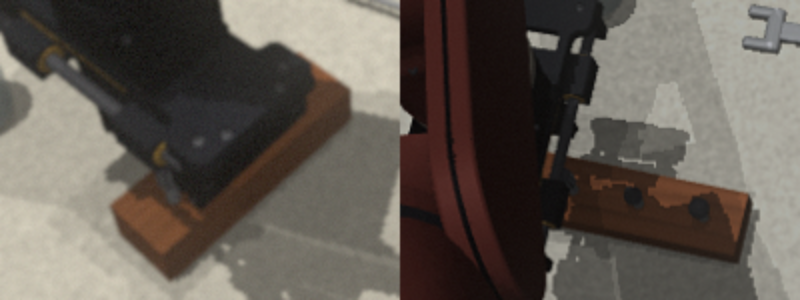

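The nearer finger is at side (220, 360), and the burr's shank shows at about (207, 367), between the fingers. Next I'll descend and close.

Call:
{"fn": "servo_tool", "kwargs": {"increments": [[[0.05,0,0,0.015,0],[0.05,0,0,0.015,0],[0.05,0,0,0.013,0],[0.05,0,0,0,0],[0.05,0,0,0,0]]]}}

```text
time_s: 8.57
eef_pos: [0.606, 0.2339, 0.0415]
tool_rot: [[0.175, 0.985, -0.0], [0.985, -0.175, 0.0], [0.0, -0.0, -1.0]]
force: [0.4, -0.2, 1.4]
gripper_width: 0.05
gripper_force: 0.0
```

Call:
{"fn": "servo_tool", "kwargs": {"increments": [[[0.03,0,0,0,0],[0.015,0,0,0,0],[0.005,0,0,0,0],[0.005,0,0,0,0],[0.005,0,0,0,0],[0.005,0,0,0,0],[0.005,0,0,0,0],[0.005,0,0,0,0]]], "squeeze": 20}}

```text
time_s: 9.57
eef_pos: [0.606, 0.2339, 0.0416]
tool_rot: [[0.175, 0.985, 0.0], [0.985, -0.175, 0.0], [0.0, 0.0, -1.0]]
force: [-0.5, 0.2, 0.7]
gripper_width: 0.0131
gripper_force: 20.0
```

Call:
{"fn": "servo_tool", "kwargs": {"increments": [[[0.005,0,0,-0.01,0],[0.005,0,0,-0.02,0],[0.005,0,0,-0.03,0],[0.005,0,0,-0.03,0],[0.005,0,0,-0.03,0],[0.005,0,0,-0.03,0],[0.005,0,0,0,0],[0.005,0,0,0,0]]]}}

```text
time_s: 10.58
eef_pos: [0.6056, 0.2338, 0.1915]
tool_rot: [[0.175, 0.985, -0.0], [0.985, -0.175, 0.0], [-0.0, -0.0, -1.0]]
force: [-0.7, -0.3, -0.5]
gripper_width: 0.0132
gripper_force: 20.0
```

```bash
python3 - <<'E'
from h import *
C={n:cam(n) for n in("side","top")}
s=arm.read_state(); print(s["gripper_width"],s["force"])
for k in C: print(k,[(m["pixel"],m["conf"]) for m in arm.mark_of(k,"burr_head")],"tip",proj(C[k],s["eef_pos"]),"gp",proj(C[k],s["eef_pos"]-.019*s["tool_rot"][:,2]))
a=C["side"]["image"][200:350,80:280].copy(); b=C["top"]["image"][130:280,90:290].copy()
cv2.imwrite("pics/m3.png",cv2.resize(cv2.hconcat([a,b]),(800,300)))
goto([.5425,-.1785,.19],np.radians(79.9))
E
```

```text
0.012408390886810663 [ 1.2539 -0.3027  0.3238]
side [] tip [185.1844 283.3928] gp [181.7706 270.2047]
top [] tip [147.205  194.5836] gp [142.9616 189.8709]
t 10.775 tcp [0.605  0.2336 0.1899] xang 1.394794241770747 j6 0.42301436848967855 shift [-0.4167  0.0106  0.0004] yaw 0.00027616942727792804
```

View pics/m3.png

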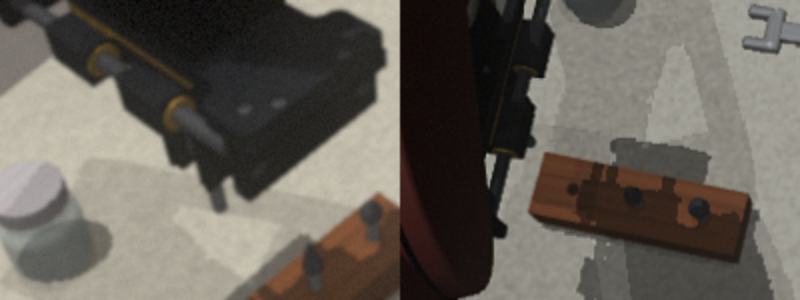

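The burr came out cleanly. Its foot shows at side (188, 302), and the other two burrs haven't moved. Before carrying it over, I'll average frames to locate the nose precisely and measure the foot's offset in the hand.

```bash
python3 - <<'E'
from h import *
s=arm.read_state(); out=[]
for k in("side","top"):
    I=[];N=[];U=[]
    for i in range(12):
        c=cam(k); I.append(c["image"].astype(float))
        for t,L in(("nose",N),("nut_center",U)):
            m=arm.mark_of(k,t); 
            if m: L.append(m[0]["pixel"])
    av=np.mean(I,0).astype(np.uint8); cv2.imwrite(f"pics/av_{k}.png",av)
    n=np.median(N,0);u=np.median(U,0); print(k,"nose",n,np.std(N,0),at_z(c,n,.127),"nut",u,at_z(c,u,.112))
    x,y=(np.round(n)-[25,19]).astype(int); big=cv2.resize(av[y:y+38,x:x+50],None,fx=8,fy=8,interpolation=cv2.INTER_CUBIC)
    p=((n-[x,y]+.5)*8).astype(int); cv2.drawMarker(big,tuple(p),(0,0,255),0,10,1)
    print("origin",x,y); out.append(big)
    if k=="side":
        f=s["eef_pos"]+.0356*s["tool_rot"][:,2]; print("foot expected",proj(c,f))
        fx,fy=(np.round(proj(c,f))-[25,19]).astype(int); print("foot crop origin",fx,fy); fb=cv2.resize(av[fy:fy+38,fx:fx+50],None,fx=8,fy=8,interpolation=cv2.INTER_CUBIC)
out.append(fb); out.append(fb*0)
cv2.imwrite("pics/m4.png",cv2.vconcat([cv2.hconcat(out[:2]),cv2.hconcat(out[2:])])[:600])
E
```

```text
side nose [388.2 153.9] [1.5339 0.8977] [ 0.5472 -0.182 ] nut [385.3  159.65] [ 0.5522 -0.1862]
origin 363 135
foot expected [191.0718 306.2535]
foot crop origin 166 287
top nose [457.4 248. ] [1.3431 1.7512] [ 0.5457 -0.1783] nut [456.95 249.35] [ 0.5472 -0.181 ]
origin 432 229
```

View pics/m4.png

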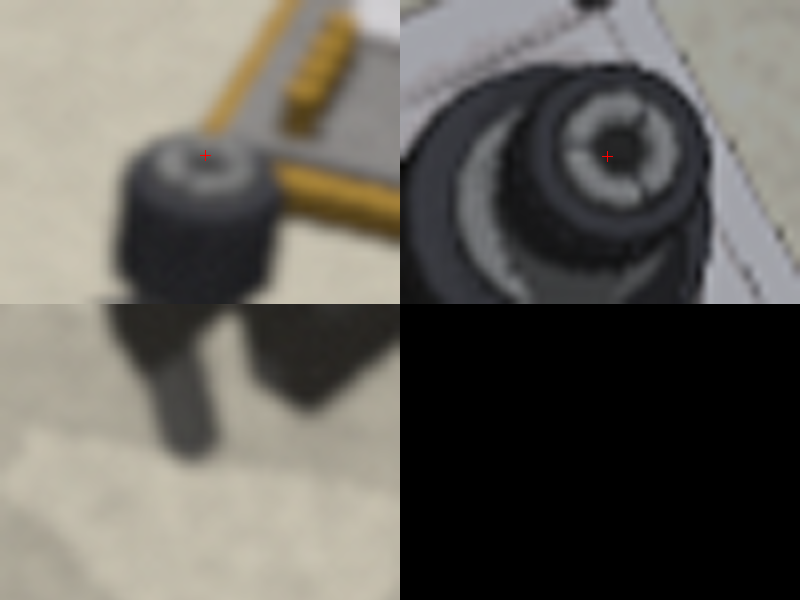

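```bash
python3 - <<'E'
from h import *
S=cam("side");T=cam("top"); s=arm.read_state()
a=at_z(S,[387.9,154.5],.127); b=at_z(T,[459.1,246.9],.127); print("nose",a,b,tri([ray(S,[387.9,154.5]),ray(T,[459.1,246.9])]))
f=s["eef_pos"]+.0356*s["tool_rot"][:,2]; p=at_z(S,[189.3,304.1],f[2]); d=p-f[:2]; print("foot off world",d,"tool",s["tool_rot"][:2,:2].T@d, s["gripper_width"])
goto([*(a-d),.215],2.06)
E
```

```text
nose [ 0.547  -0.1801] [ 0.5472 -0.1808] (array([ 0.5473, -0.1809,  0.1265]), [np.float64(7.390733091899314e-05), np.float64(7.390733091901468e-05)])
foot off world [ 0.0014 -0.0007] tool [-0.0005  0.0015] 0.01262687723699346
t 14.475 tcp [0.6059 0.2338 0.1915] xang 1.3947876461537472 j6 0.4230162584428174 shift [-0.4174  0.0129 -0.0235] yaw -0.6652123538462531
```

Call:
{"fn": "servo_tool", "kwargs": {"increments": [[[0.005,0,0,-0.0235,0],[0.005,-0.0417,0.0013,0,0],[0.005,-0.0417,0.0013,0,0],[0.005,-0.0417,0.0013,0,0],[0.005,-0.0417,0.0013,0,0],[0.005,-0.0417,0.0013,0,0],[0.005,-0.0417,0.0013,0,0],[0.005,-0.0417,0.0013,0,0]]]}}

```text
time_s: 15.48
eef_pos: [0.5635, -0.0564, 0.2152]
tool_rot: [[0.175, 0.985, 0.0], [0.985, -0.175, -0.0], [-0.0, 0.0, -1.0]]
force: [1.1, 0.4, -1.1]
gripper_width: 0.0134
gripper_force: 20.0
```

Call:
{"fn": "servo_tool", "kwargs": {"increments": [[[0.005,-0.0417,0.0013,0,0],[0.005,-0.0417,0.0013,0,0],[0.005,-0.0417,0.0013,0,0],[0.005,0,0,0,-0.166],[0.005,0,0,0,-0.166],[0.005,0,0,0,-0.166],[0.005,0,0,0,-0.166],[0.005,0,0,0,0]]]}}

```text
time_s: 16.48
eef_pos: [0.5457, -0.179, 0.2151]
tool_rot: [[-0.468, 0.884, 0.0], [0.884, 0.468, -0.0], [-0.0, 0.0, -1.0]]
force: [-0.0, -0.5, -0.8]
gripper_width: 0.0128
gripper_force: 20.0
```

```bash
cat > look.py <<'E'
from h import *
import sys
def look(name,n=6,w=(60,45)):
    s=arm.read_state(); f=s["eef_pos"]+.0356*s["tool_rot"][:,2]; out=[]
    for k in("side","top"):
        C=[cam(k) for i in range(n)]; c=C[0]; av=np.mean([q["image"] for q in C],0).astype(np.uint8)
        p=proj(c,f); o=(np.round(p)-[25,19]).astype(int); print(k,"foot expected",p,"nose",proj(c,[.5471,-.1805,.127]),"crop origin",o)
        out.append(cv2.resize(av[o[1]:o[1]+50,o[0]:o[0]+50],(400,400),interpolation=cv2.INTER_CUBIC))
    cv2.imwrite(f"pics/{name}.png",cv2.hconcat(out)); print("w",s["gripper_width"],"F",s["force"],"M",s["ft_torque"],"foot",f)
    goto([.5471,-.1805,s["eef_pos"][2]],2.06)
look(sys.argv[1])
E
python3 look.py m5
```

```text
side foot expected [392.2627 125.9189] nose [387.9094 154.361 ] crop origin [367 107]
top foot expected [466.6416 238.773 ] nose [458.913  247.0018] crop origin [442 220]
w 0.012789103573786154 F [-0.0065 -0.5014 -0.7594] M [-0.0107 -0.1762 -0.0425] foot [ 0.5457 -0.179   0.1795]
t 17.075 tcp [ 0.5457 -0.179   0.215 ] xang 2.0585494647153824 j6 -0.9419918767134486 shift [-0.002   0.0005 -0.0001] yaw -0.0014505352846176933
```

View pics/m5.png

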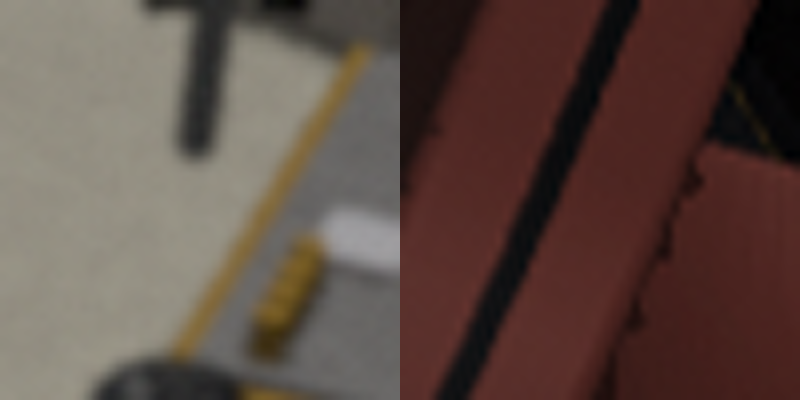

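The top view is blocked by the arm. In the side view the foot is at about (390.9, 125.0), and I expected (392.3, 125.9).

```bash
python3 - <<'E'
from h import *
S=cam("side"); s=arm.read_state(); R=s["tool_rot"]; f=s["eef_pos"]+.0356*R[:,2]
p=at_z(S,[390.9,125.0],f[2]); d=p-f[:2]; print("off",d,"tool",R[:2,:2].T@d)
print("vertical lean", proj(S,f),proj(S,f+[0,0,.03]), "nose px shift", )
n=at_z(S,[387.9,154.5],.127); print("nose-foot (side only)",n-p,"tool",R[:2,:2].T@(n-p))
for i in range(2): print("px per mm tool axis",i,proj(S,f+.001*R[:,i])-proj(S,f))
E
```

```text
off [ 0.0029 -0.0017] tool [-0.0029  0.0017]
vertical lean [392.2451 125.9675] [394.6007 108.1142] nose px shift
nose-foot (side only) [-0.0016  0.0006] tool [ 0.0013 -0.0011]
px per mm tool axis 0 [0.0753 0.3275]
px per mm tool axis 1 [-0.6503 -0.0131]
```

Call:
{"fn": "servo_tool", "kwargs": {"increments": [[[0.005,0,0,0.01,0],[0.005,0,0,0.015,0],[0.005,0,0,0.01,0],[0.005,0,0,0.005,0],[0.005,0,0,0,0],[0.005,0,0,0,0]]]}}

```text
time_s: 17.88
eef_pos: [0.546, -0.1791, 0.1755]
tool_rot: [[-0.469, 0.883, 0.001], [0.883, 0.469, -0.0], [-0.001, 0.001, -1.0]]
force: [-0.7, -0.0, -0.6]
gripper_width: 0.013
gripper_force: 20.0
```

```bash
sed -i 's/o\[1\]+50,o\[0\]:o\[0\]+50\],(400,400)/o[1]+40,o[0]:o[0]+50],(800,600)/; s/range(n)/range(n if k=="side" else 1)/; s/cv2.hconcat(out)/out[0]/' look.py; python3 look.py m6
```

```text
side foot expected [389.1429 148.0106] nose [387.9094 154.361 ] crop origin [364 129]
top foot expected [460.0391 245.5963] nose [458.913  247.0018] crop origin [435 227]
w 0.012985614380012554 F [-0.6971 -0.0187 -0.5921] M [ 0.0284 -0.1846  0.0325] foot [ 0.546  -0.1792  0.1399]
t 18.225 tcp [ 0.5458 -0.179   0.1753] xang 2.0587962940785447 j6 -0.9422423062396499 shift [-0.0019  0.0005 -0.0003] yaw -0.0012037059214553558
```

View pics/m6.png

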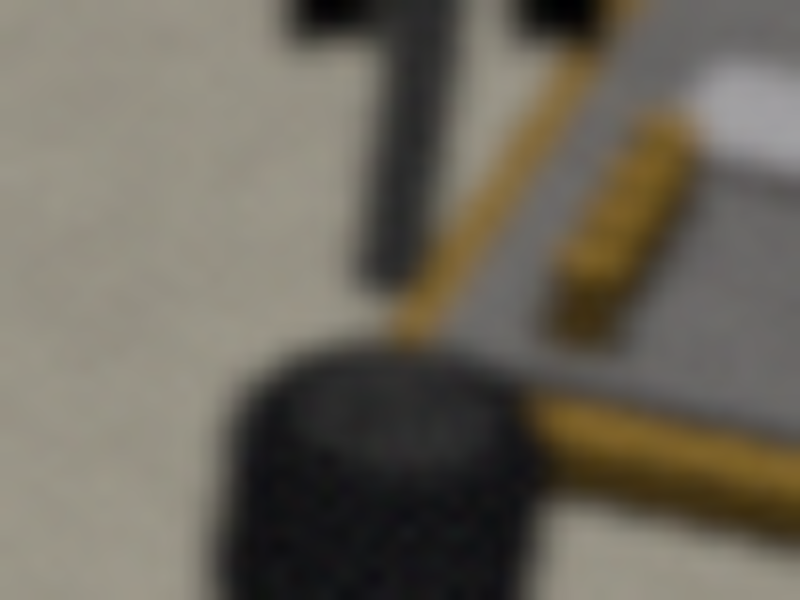

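In the side view the foot's centre is at about (388.0, 147). A foot standing over the hole would show about 1 px further right. So the burr sits about 1.5 mm towards tool +y in the hand, as the earlier view also suggested. I'll correct for that and descend gently while watching the force.

Call:
{"fn": "servo_tool", "kwargs": {"increments": [[[0.005,0.0003,-0.0015,0,0],[0.005,0,0,0.005,0],[0.005,0,0,0.004,0],[0.005,0,0,0.002,0],[0.005,0,0,0,0],[0.005,0,0,0,0]]]}}

```text
time_s: 18.98
eef_pos: [0.5443, -0.1795, 0.1641]
tool_rot: [[-0.469, 0.883, 0.0], [0.883, 0.469, -0.0], [-0.0, 0.0, -1.0]]
force: [0.2, 0.1, -0.6]
gripper_width: 0.0131
gripper_force: 20.0
```

Call:
{"fn": "servo_tool", "kwargs": {"increments": [[[0.005,0,0,0.001,0],[0.005,0,0,0.001,0],[0.005,0,0,0.001,0],[0.005,0,0,0,0]]]}}

```text
time_s: 19.48
eef_pos: [0.5441, -0.1794, 0.1609]
tool_rot: [[-0.469, 0.883, -0.0], [0.883, 0.469, 0.0], [0.0, -0.0, -1.0]]
force: [-0.3, -0.1, -0.9]
gripper_width: 0.013
gripper_force: 20.0
```

Call:
{"fn": "servo_tool", "kwargs": {"increments": [[[0.005,0,0,0.001,0],[0.005,0,0,0.001,0],[0.005,0,0,0.001,0],[0.005,0,0,0,0]]]}}

```text
time_s: 19.98
eef_pos: [0.5441, -0.1794, 0.1579]
tool_rot: [[-0.469, 0.883, -0.0], [0.883, 0.469, 0.0], [0.0, -0.0, -1.0]]
force: [0.3, 0.2, -1.0]
gripper_width: 0.0132
gripper_force: 20.0
```

Call:
{"fn": "servo_tool", "kwargs": {"increments": [[[0.005,0,0,0.001,0],[0.005,0,0,0.001,0],[0.005,0,0,0.001,0],[0.005,0,0,0,0]]]}}

```text
time_s: 20.48
eef_pos: [0.5441, -0.1794, 0.1549]
tool_rot: [[-0.469, 0.883, -0.0], [0.883, 0.469, 0.0], [0.0, -0.0, -1.0]]
force: [-0.7, 0.1, 0.0]
gripper_width: 0.013
gripper_force: 20.0
```

Call:
{"fn": "servo_tool", "kwargs": {"increments": [[[0.005,0,0,0.0015,0],[0.005,0,0,0.0015,0],[0.005,0,0,0.0015,0],[0.005,0,0,0.0015,0],[0.005,0,0,0,0]]]}}

```text
time_s: 21.1
eef_pos: [0.5441, -0.1794, 0.1488]
tool_rot: [[-0.469, 0.883, -0.0], [0.883, 0.469, 0.0], [0.0, -0.0, -1.0]]
force: [0.6, -0.9, -0.6]
gripper_width: 0.0129
gripper_force: 20.0
```

Call:
{"fn": "servo_tool", "kwargs": {"increments": [[[0.005,0,0,0.0015,0],[0.005,0,0,0.0015,0],[0.005,0,0,0.0015,0],[0.005,0,0,0.0015,0],[0.005,0,0,0,0]]]}}

```text
time_s: 21.72
eef_pos: [0.5441, -0.1794, 0.1428]
tool_rot: [[-0.469, 0.883, -0.0], [0.883, 0.469, 0.0], [0.0, -0.0, -1.0]]
force: [-0.0, -0.3, -0.0]
gripper_width: 0.0129
gripper_force: 20.0
```

Call:
{"fn": "servo_tool", "kwargs": {"increments": [[[0.005,0,0,0.0015,0],[0.005,0,0,0.0015,0],[0.005,0,0,0.0015,0],[0.005,0,0,0.0015,0],[0.005,0,0,0,0]]], "squeeze": 8}}

```text
time_s: 22.35
eef_pos: [0.5441, -0.1794, 0.1368]
tool_rot: [[-0.469, 0.883, -0.0], [0.883, 0.469, 0.0], [0.0, -0.0, -1.0]]
force: [0.6, -0.6, 0.1]
gripper_width: 0.0137
gripper_force: 8.0
```

Call:
{"fn": "servo_tool", "kwargs": {"increments": [[[0.005,0,0,0.001,0],[0.005,0,0,0.001,0],[0.005,0,0,0,0]]]}}

```text
time_s: 22.72
eef_pos: [0.5442, -0.1794, 0.1349]
tool_rot: [[-0.469, 0.883, -0.0], [0.883, 0.469, 0.0], [0.0, -0.0, -1.0]]
force: [1.2, 0.3, -0.5]
gripper_width: 0.0134
gripper_force: 8.0
```

Call:
{"fn": "servo_tool", "kwargs": {"increments": [[[0.005,0,0,0.001,0],[0.005,0,0,0,0]]]}}

```text
time_s: 22.98
eef_pos: [0.5442, -0.1794, 0.1339]
tool_rot: [[-0.469, 0.883, -0.0], [0.883, 0.469, 0.0], [0.0, -0.0, -1.0]]
force: [-0.3, -0.7, -1.1]
gripper_width: 0.0132
gripper_force: 8.0
```

Call:
{"fn": "servo_tool", "kwargs": {"increments": [[[0.005,0,0,0.0008,0],[0.005,0,0,0,0]]]}}

```text
time_s: 23.22
eef_pos: [0.5442, -0.1794, 0.1332]
tool_rot: [[-0.469, 0.883, -0.0], [0.883, 0.469, 0.0], [0.0, -0.0, -1.0]]
force: [0.2, -0.2, -0.6]
gripper_width: 0.0134
gripper_force: 8.0
```

Call:
{"fn": "servo_tool", "kwargs": {"increments": [[[0.005,0,0,0.0008,0],[0.005,0,0,0,0]]]}}

```text
time_s: 23.48
eef_pos: [0.5443, -0.1795, 0.1326]
tool_rot: [[-0.469, 0.883, 0.0], [0.883, 0.469, -0.0], [-0.0, 0.0, -1.0]]
force: [-0.7, -0.6, 1.3]
gripper_width: 0.0133
gripper_force: 8.0
```

Call:
{"fn": "servo_tool", "kwargs": {"increments": [[[0.005,0,0,0.0008,0],[0.005,0,0,0,0]]]}}

```text
time_s: 23.72
eef_pos: [0.5448, -0.1797, 0.1325]
tool_rot: [[-0.469, 0.883, 0.001], [0.883, 0.469, -0.001], [-0.001, 0.001, -1.0]]
force: [-0.7, 0.1, 5.9]
gripper_width: 0.013
gripper_force: 8.0
```

It bottomed out: the force rose to 6 N at TCP z = 0.1325, which matches fully home. I'll release and check.

Call:
{"fn": "servo_tool", "kwargs": {"increments": [[[0.06,0,0,0,0],[0.06,0,0,0,0],[0.06,0,0,0,0],[0.06,0,0,0,0],[0.06,0,0,0,0],[0.06,0,0,0,0]]]}}

```text
time_s: 24.48
eef_pos: [0.5442, -0.1794, 0.1316]
tool_rot: [[-0.469, 0.883, -0.0], [0.883, 0.469, 0.0], [0.0, -0.0, -1.0]]
force: [0.0, -0.0, 1.2]
gripper_width: 0.0585
gripper_force: 0.0
```

Call:
{"fn": "servo_tool", "kwargs": {"increments": [[[0.06,0,0,0,-0.18],[0.06,0,0,0,-0.18],[0.06,0,0,0,-0.18],[0.06,0,0,0,-0.18],[0.06,0,0,0,-0.18],[0.06,0,0,0,0]]]}}

```text
time_s: 25.22
eef_pos: [0.5442, -0.1794, 0.1317]
tool_rot: [[-0.983, 0.183, 0.0], [0.183, 0.983, -0.0], [-0.0, -0.0, -1.0]]
force: [0.5, 0.1, -0.5]
gripper_width: 0.0603
gripper_force: 0.0
```

```bash
python3 - <<'E'
from h import *
s=arm.read_state(); print(s["gripper_width"],s["force"],s["ft_torque"],s["joint_positions"])
P=[]
for i in range(5):
    c=cam("side"); m=arm.mark_of("side","burr_head"); P+=[m[0]["pixel"]] if m else []
print("burr",np.median(P,0) if P else None,"expected",proj(c,[.546,-.1797,.153]))
o=np.array([330,100]); cv2.imwrite("pics/m7.png",cv2.resize(c["image"][90:210,310:470],(800,600),interpolation=cv2.INTER_CUBIC))
goto([.546,-.1797,.101],0)
E
```

```text
0.06029648220906294 [ 0.467   0.0546 -0.5347] [ 0.1013 -0.0734 -0.009 ] [-0.4561  0.1792  1.7511  0.      1.2112 -1.8425]
burr [390.8 141. ] expected [390.2376 140.6943]
t 25.725 tcp [ 0.5442 -0.1794  0.1316] xang 2.9582887688077104 j6 -1.8435683738877904 shift [-0.0018  0.0001  0.0306] yaw 2.9582887688077104
```

View pics/m7.png

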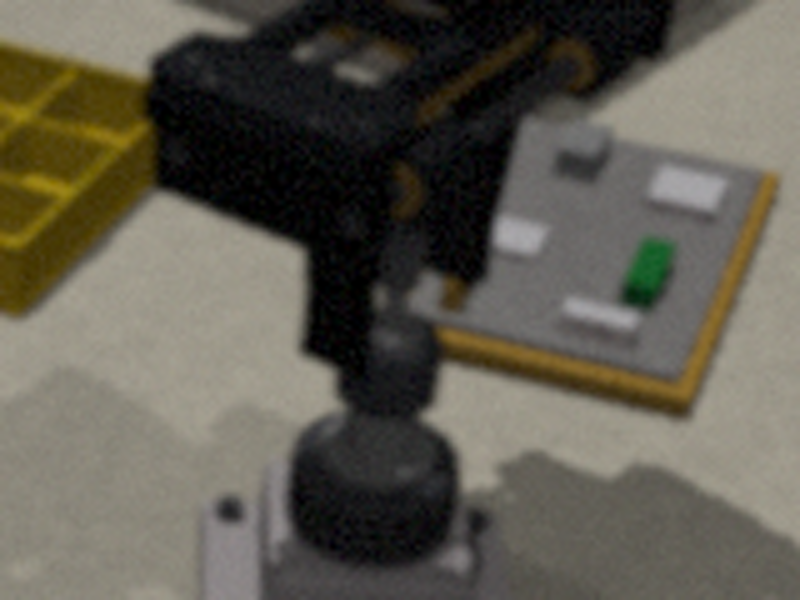

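The burr stands upright in the nose, with its head at side (391, 141), and the fingers straddle it. Next I'll lower to the nut, watching for contact, and grip.

Call:
{"fn": "servo_tool", "kwargs": {"increments": [[[0.06,-0.0015,0,0.005,0],[0.06,0,0,0.005,0],[0.06,0,0,0.004,0],[0.06,0,0,0.002,0],[0.06,0,0,0,0]]]}}

```text
time_s: 26.35
eef_pos: [0.5455, -0.1796, 0.1154]
tool_rot: [[-0.983, 0.182, -0.0], [0.182, 0.983, 0.0], [0.0, 0.0, -1.0]]
force: [0.6, 0.3, 1.3]
gripper_width: 0.0599
gripper_force: 0.0
```

Call:
{"fn": "servo_tool", "kwargs": {"increments": [[[0.06,0,0,0.004,0],[0.06,0,0,0.004,0],[0.06,0,0,0.004,0],[0.06,0,0,0.002,0],[0.06,0,0,0,0]]]}}

```text
time_s: 26.98
eef_pos: [0.5455, -0.1796, 0.1014]
tool_rot: [[-0.983, 0.182, -0.0], [0.182, 0.983, 0.0], [0.0, 0.0, -1.0]]
force: [-0.3, 0.2, -0.1]
gripper_width: 0.0602
gripper_force: 0.0
```

Call:
{"fn": "servo_tool", "kwargs": {"increments": [[[0.04,0,0,0,0],[0.036,0,0,0,0],[0.034,0,0,0,0],[0.03,0,0,0,0],[0.03,0,0,0,0],[0.03,0,0,0,0]]], "squeeze": 10}}

```text
time_s: 27.72
eef_pos: [0.5454, -0.182, 0.1018]
tool_rot: [[-0.983, 0.182, -0.0], [0.182, 0.983, -0.004], [-0.0, -0.004, -1.0]]
force: [-1.5, -7.3, -0.8]
gripper_width: 0.0342
gripper_force: 10.0
```

```bash
python3 - <<'E'
from h import *
s=arm.read_state(); print(s["time_s"],s["eef_pos"],s["gripper_width"],s["gripper_force"],s["force"],s["ft_torque"])
E
```

```text
27.725 [ 0.5454 -0.182   0.1018] 0.034188561742242704 10.00248527493568 [-1.4992 -7.291  -0.8468] [-1.2299  0.0985  0.0702]
```

The pads meet the 34 mm nut. The side force shows the nut is about 2.4 mm towards tool −y, so I'll recentre and grip more firmly.

Call:
{"fn": "servo_tool", "kwargs": {"increments": [[[0.03,-0.0008,-0.0024,0,0],[0.03,0,0,0,0],[0.03,0,0,0,0]]], "squeeze": 40}}

```text
time_s: 28.1
eef_pos: [0.5454, -0.1821, 0.1017]
tool_rot: [[-0.983, 0.181, -0.002], [0.181, 0.983, 0.0], [0.002, -0.0, -1.0]]
force: [-6.0, 0.2, 4.2]
gripper_width: 0.0334
gripper_force: 40.0
```

```bash
cat > q.py <<'E'
from h import *
s=arm.read_state(); print(s["time_s"],s["eef_pos"],s["gripper_width"],s["gripper_force"],"F",s["force"],"M",s["ft_torque"],"j6",s["joint_positions"][5],s["joint_efforts"][5],"xang",np.arctan2(s["tool_rot"][1,0],s["tool_rot"][0,0]), "Ftool",s["tool_rot"].T@s["force"])
E
python3 q.py
```

```text
28.1 [ 0.5454 -0.1821  0.1017] 0.03339915001134834 39.998534436308546 F [-6.0122  0.1892  4.1966] M [ 0.1201  0.8149 -0.0228] j6 -1.8470303879986025 0.03629766753874719 xang 2.9590832677553824 Ftool [ 5.9531 -0.9059 -4.1873]
```

Call:
{"fn": "servo_tool", "kwargs": {"increments": [[[0.03,0,0,0,0.1],[0.03,0,0,0,0.1],[0.03,0,0,0,0.1],[0.03,0,0,0,0]]]}}

```text
time_s: 28.6
eef_pos: [0.5453, -0.1822, 0.1017]
tool_rot: [[-0.885, 0.465, -0.002], [0.465, 0.885, -0.0], [0.001, -0.001, -1.0]]
force: [-4.9, 0.2, 4.2]
gripper_width: 0.0334
gripper_force: 40.0
```

```bash
python3 q.py
```

```text
28.6 [ 0.5453 -0.1822  0.1017] 0.033384913357003776 39.99931053374894 F [-4.8555  0.2146  4.2473] M [ 0.0076  0.8262 -0.1199] j6 -1.5457455583952735 0.31423408538103104 xang 2.6578300192534474 Ftool [ 4.404  -2.0719 -4.2396]
```

Call:
{"fn": "servo_tool", "kwargs": {"increments": [[[0.03,0,0,0,0.06],[0.03,0,0,0,0.06],[0.03,0,0,0,0.06]]]}}

```text
time_s: 28.98
eef_pos: [0.5453, -0.1822, 0.1017]
tool_rot: [[-0.787, 0.616, -0.002], [0.616, 0.787, -0.0], [0.001, -0.001, -1.0]]
force: [-4.9, -0.5, 4.9]
gripper_width: 0.0334
gripper_force: 40.0
```

```bash
cat > q.py <<'E'
from h import *
L=[]
for i in range(5):
    s=arm.read_state(); L.append(np.r_[s["ft_torque"][2],s["joint_efforts"][5],s["force"],s["joint_positions"][5]]); 
    if i<4: arm.read_camera("side")
L=np.array(L); print("t",s["time_s"],"Mz",L[:,0],"mean",L[:,0].mean(),"tau6",L[:,1],"F",L[:,2:5].mean(0),"j6",L[-1,5],s["eef_pos"],"turned",2.9591-np.arctan2(s["tool_rot"][1,0],s["tool_rot"][0,0]))
E
python3 q.py
```

```text
t 29.175 Mz [ 0.0772  0.0179 -0.0683 -0.0989 -0.1114] mean -0.03671112506897821 tau6 [-0.5306 -0.0604  0.3393  0.022  -0.072 ] F [-5.3536 -0.2748  4.5968] j6 -1.3667550546376952 [ 0.5453 -0.1822  0.1017] turned 0.48027774918213506
```

While turning, the torque reads about 0.08–0.1 N m, which is drag only. It flips sign when held still, so I'll read it at the end of each moving row.

```bash
sed -i 's/range(5)/range(2)/; s/i<4/i<1/' q.py
```

Call:
{"fn": "servo_tool", "kwargs": {"increments": [[[0.03,0,0,0,0.05],[0.03,0,0,0,0.05],[0.03,0,0,0,0.05],[0.03,0,0,0,0.05]]]}}

```text
time_s: 29.68
eef_pos: [0.5453, -0.1823, 0.1017]
tool_rot: [[-0.649, 0.76, -0.002], [0.76, 0.649, -0.0], [0.001, -0.002, -1.0]]
force: [-6.0, 0.1, 4.9]
gripper_width: 0.0335
gripper_force: 40.0
```

```bash
python3 q.py
```

```text
t 29.725 Mz [0.0917 0.0596] mean 0.07566319611606961 tau6 [-0.4248 -0.0331] F [-5.4792 -0.283   5.2644] j6 -1.16330448806942 [ 0.5453 -0.1823  0.1017] turned 0.6836525932618982
```

Call:
{"fn": "servo_tool", "kwargs": {"increments": [[[0.03,0,0,0,0.05],[0.03,0,0,0,0.05],[0.03,0,0,0,0.05],[0.03,0,0,0,0.05]]]}}

```text
time_s: 30.22
eef_pos: [0.5452, -0.1824, 0.1017]
tool_rot: [[-0.485, 0.874, -0.002], [0.874, 0.485, -0.0], [0.001, -0.002, -1.0]]
force: [-5.6, -0.4, 4.7]
gripper_width: 0.0335
gripper_force: 40.0
```

```bash
python3 q.py
```

```text
t 30.275 Mz [0.1278 0.0065] mean 0.06712980778319132 tau6 [-0.4247 -0.0328] F [-5.4444 -0.5141  4.3141] j6 -0.9632868575088548 [ 0.5452 -0.1823  0.1017] turned 0.8836910331900314
```

Call:
{"fn": "servo_tool", "kwargs": {"increments": [[[0.03,0,0,0,0.05],[0.03,0,0,0,0.05],[0.03,0,0,0,0.05],[0.03,0,0,0,0.05]]]}}

```text
time_s: 30.78
eef_pos: [0.5451, -0.1824, 0.1017]
tool_rot: [[-0.302, 0.953, -0.002], [0.953, 0.302, -0.0], [0.0, -0.002, -1.0]]
force: [-6.9, -0.7, 4.7]
gripper_width: 0.0332
gripper_force: 40.0
```

```bash
python3 q.py
```

```text
t 30.825 Mz [ 0.0936 -0.0052] mean 0.04420058041351641 tau6 [-0.4244 -0.0326] F [-6.4838 -0.716   4.9328] j6 -0.7632968898397122 [ 0.5451 -0.1824  0.1017] turned 1.0836375783918306
```

Call:
{"fn": "servo_tool", "kwargs": {"increments": [[[0.03,0,0,0,0.05],[0.03,0,0,0,0.05],[0.03,0,0,0,0.05],[0.03,0,0,0,0.05]]]}}

```text
time_s: 31.32
eef_pos: [0.5451, -0.1824, 0.1017]
tool_rot: [[-0.107, 0.994, -0.002], [0.994, 0.107, -0.0], [-0.0, -0.002, -1.0]]
force: [-6.9, -1.6, 6.2]
gripper_width: 0.0331
gripper_force: 40.0
```

```bash
python3 q.py
```

```text
t 31.375 Mz [0.1449 0.0336] mean 0.08925848557122201 tau6 [-0.4241 -0.0325] F [-7.1543 -1.2066  5.859 ] j6 -0.563305168551946 [ 0.5451 -0.1824  0.1017] turned 1.2836401428134498
```

Call:
{"fn": "servo_tool", "kwargs": {"increments": [[[0.03,0,0,0,0.05],[0.03,0,0,0,0.05],[0.03,0,0,0,0.05]]]}}

```text
time_s: 31.75
eef_pos: [0.545, -0.1824, 0.1017]
tool_rot: [[0.043, 0.999, -0.002], [0.999, -0.043, -0.0], [-0.001, -0.002, -1.0]]
force: [-6.2, -0.7, 5.0]
gripper_width: 0.0331
gripper_force: 40.0
```

```bash
python3 q.py
```

```text
t 31.8 Mz [0.1056 0.017 ] mean 0.06130065390696143 tau6 [-0.4242 -0.0324] F [-6.4917 -0.7482  5.1211] j6 -0.4133147259929663 [ 0.545  -0.1824  0.1017] turned 1.4336599715413902
```

Call:
{"fn": "servo_tool", "kwargs": {"increments": [[[0.03,0,0,0,0.05],[0.03,0,0,0,0.05],[0.03,0,0,0,0.05]]]}}

```text
time_s: 32.17
eef_pos: [0.545, -0.1824, 0.1017]
tool_rot: [[0.192, 0.981, -0.002], [0.981, -0.192, -0.0], [-0.001, -0.002, -1.0]]
force: [-7.9, -1.1, 4.5]
gripper_width: 0.0335
gripper_force: 40.0
```

```bash
python3 q.py
```

```text
t 32.225 Mz [0.0853 0.055 ] mean 0.07012609199907899 tau6 [-0.4242 -0.0324] F [-7.7222 -1.1474  5.0436] j6 -0.26333629349912596 [ 0.5449 -0.1824  0.1017] turned 1.5836176845676757
```

Call:
{"fn": "servo_tool", "kwargs": {"increments": [[[0.03,0,0,0,0.05],[0.03,0,0,0,0.05],[0.03,0,0,0,0.05],[0.03,0,0,0,0.05]]]}}

```text
time_s: 32.72
eef_pos: [0.5449, -0.1824, 0.1017]
tool_rot: [[0.383, 0.924, -0.003], [0.924, -0.383, -0.0], [-0.001, -0.002, -1.0]]
force: [-8.1, -0.4, 5.6]
gripper_width: 0.0333
gripper_force: 40.0
```

```bash
python3 q.py
```

```text
t 32.775 Mz [0.1216 0.0569] mean 0.08921981433676664 tau6 [-0.4242 -0.0326] F [-6.9127 -0.7084  5.3691] j6 -0.06329837130671002 [ 0.5449 -0.1824  0.1017] turned 1.7836836085805627
```

Call:
{"fn": "servo_tool", "kwargs": {"increments": [[[0.03,0,0,0,0.05],[0.03,0,0,0,0.05],[0.03,0,0,0,0.05],[0.03,0,0,0,0.05]]]}}

```text
time_s: 33.28
eef_pos: [0.5448, -0.1823, 0.1017]
tool_rot: [[0.559, 0.829, -0.003], [0.829, -0.559, -0.0], [-0.002, -0.002, -1.0]]
force: [-8.6, -1.1, 5.3]
gripper_width: 0.0332
gripper_force: 40.0
```

```bash
python3 q.py
```

```text
t 33.325 Mz [ 0.1025 -0.0082] mean 0.04716962862278423 tau6 [-0.4239 -0.0321] F [-8.4002 -0.6826  5.7096] j6 0.1367120425672083 [ 0.5449 -0.1823  0.1017] turned 1.9836622814146883
```

Call:
{"fn": "servo_tool", "kwargs": {"increments": [[[0.03,-0.001,-0.0016,0,0.05],[0.03,0,0,0,0.05],[0.03,0,0,0,0.05],[0.03,0,0,0,0.05]]]}}

```text
time_s: 33.83
eef_pos: [0.5447, -0.1823, 0.1018]
tool_rot: [[0.713, 0.702, 0.001], [0.702, -0.713, -0.001], [0.0, 0.001, -1.0]]
force: [-0.9, -2.4, 1.1]
gripper_width: 0.0333
gripper_force: 40.0
```

```bash
python3 q.py
```

```text
t 33.875 Mz [0.1326 0.0852] mean 0.10886684701761007 tau6 [-0.3782 -0.0573] F [-0.1448 -1.376   0.9955] j6 0.33505468722880116 [ 0.5447 -0.1823  0.1018] turned 2.183509650044293
```

Call:
{"fn": "servo_tool", "kwargs": {"increments": [[[0.03,0,0,0,0.05],[0.03,0,0,0,0.05],[0.03,0,0,0,0.05],[0.03,0,0,0,0.05]]]}}

```text
time_s: 34.38
eef_pos: [0.5447, -0.1822, 0.1018]
tool_rot: [[0.837, 0.547, 0.001], [0.547, -0.837, -0.001], [0.001, 0.001, -1.0]]
force: [-0.6, -1.0, 0.1]
gripper_width: 0.0335
gripper_force: 40.0
```

```bash
python3 q.py
```

```text
t 34.425 Mz [0.1998 0.1099] mean 0.15485428630038017 tau6 [-0.2927  0.0434] F [-0.0797 -1.3988  0.046 ] j6 0.5341482458345908 [ 0.5446 -0.1823  0.1017] turned 2.3826261579036974
```

The torque is now climbing: about 0.2 N m while moving, with the jaws having met the shank at about 2.15 rad. I'll add 0.1 rad.

Call:
{"fn": "servo_tool", "kwargs": {"increments": [[[0.03,0,0,0,0.05],[0.03,0,0,0,0.05]]]}}

```text
time_s: 34.67
eef_pos: [0.5447, -0.1822, 0.1018]
tool_rot: [[0.887, 0.461, 0.001], [0.461, -0.887, -0.001], [0.001, 0.001, -1.0]]
force: [0.2, -1.0, 0.7]
gripper_width: 0.0335
gripper_force: 40.0
```

```bash
sed -i 's/range(2)/range(6)/; s/i<1/i<5/' q.py; python3 q.py
```

```text
t 34.925 Mz [0.3339 0.2314 0.1426 0.0625 0.0738 0.0489] mean 0.1488402790597355 tau6 [-0.2354  0.1152  0.5345  0.2358  0.127   0.1062] F [ 0.8415 -0.804  -0.2946] j6 0.6301752892056518 [ 0.5446 -0.1822  0.1017] turned 2.4788801515985677
```

The moving torque is about 0.29 N m, and the jaws' share is about 0.17 N m. That is inside the firm-grip window, so I'll let go and retreat upward.

Call:
{"fn": "servo_tool", "kwargs": {"increments": [[[0.06,0,0,0,0],[0.06,0,0,0,0],[0.06,0,0,0,0],[0.06,0,0,0,0],[0.06,0,0,0,0],[0.06,0,0,0,0]]]}}

```text
time_s: 35.67
eef_pos: [0.5441, -0.1822, 0.1016]
tool_rot: [[0.888, 0.461, -0.0], [0.461, -0.888, -0.0], [-0.0, 0.0, -1.0]]
force: [0.3, 0.7, 0.7]
gripper_width: 0.0596
gripper_force: 0.0
```

Call:
{"fn": "servo_tool", "kwargs": {"increments": [[[0.06,0,0,-0.01,0],[0.06,0,0,-0.02,0],[0.06,0,0,-0.025,0],[0.06,0,0,-0.025,0],[0.06,0,0,-0.025,0],[0.06,0,0,-0.02,0],[0.06,0,0,0,0],[0.06,0,0,0,0]]]}}

```text
time_s: 36.67
eef_pos: [0.5437, -0.1819, 0.226]
tool_rot: [[0.888, 0.461, -0.001], [0.461, -0.888, 0.0], [-0.001, -0.001, -1.0]]
force: [-0.1, -0.1, 0.0]
gripper_width: 0.06
gripper_force: 0.0
```

```bash
python3 - <<'E'
from h import *
s=arm.read_state(); print(s["time_s"],s["eef_pos"],s["force"])
c=cam("side")
for t in("burr_head","cone_burr_head","ball_burr_head"): print(t,[(m["pixel"],round(m["conf"],2)) for m in arm.mark_of("side",t)])
print("expected",proj(c,[.545,-.182,.153]),proj(c,[.547,-.1805,.153]))
cv2.imwrite("pics/m8.png",cv2.resize(c["image"][90:240,300:500],(800,600),interpolation=cv2.INTER_CUBIC))
E
```

```text
36.675 [ 0.5437 -0.1819  0.226 ] [-0.1065 -0.0856  0.0479]
burr_head [([390.9, 140.4], 0.44)]
cone_burr_head [([231.4, 325.8], 0.75)]
ball_burr_head [([267.9, 303.6], 0.46), ([390.6, 141.8], 0.34), ([380.6, 214.5], 0.34)]
expected [391.3698 140.1963] [389.8314 140.2956]
```

View pics/m8.png

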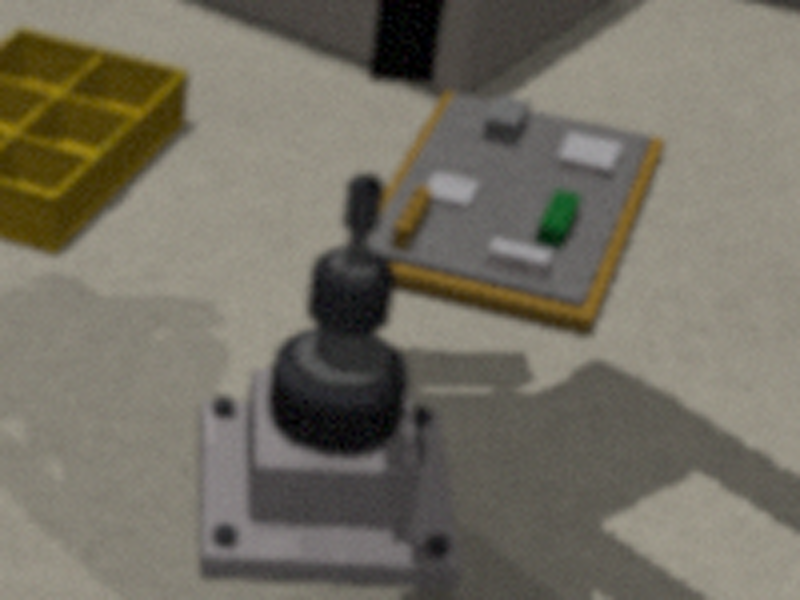

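The burr stands upright in the collet with its head at side (391, 140), where it should be when home. The robot is clear, and the cone and ball burrs are still in the stand, so I'll hand in.

```bash
python3 -c "
from workcell import arm
print(arm.finish_job())"
```

```text
the job is handed in; nothing more can be done
None
```

I handed the job in after about 37 s of the 72 s: the flat-topped burr is fully home in the collet, the nut is tightened to about 0.29 N m, and the arm is clear with the other two burrs still in the stand; no verdict came back.

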